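Ready the spin coater: park the dispense arm, shut and latch the lid

TASK

Make the spin coater ready to spin. With the fingertips only, swing the dispense arm off the wafer to its park stop at the coater's right side, push the open lid down until it lies fully shut without letting it slam, then slide the latch bolt fully home over the tongue on the lid. Pick nothing up, don't touch the wafer, and leave the things standing round the coater where they are.

Things in the scene. Friction and masses are not known exactly. Their poses are not given: they have to be found in the camera images.
- coater: Spin coater, fixed: white housing, flat deck 95 mm above the bench. Origin on the bench under the chuck axis; x points to its back (lid hinge), y to its left, z up; offsets below are in this frame. Housing: x -105 to +101, y -117 to +93 mm. A round bowl 122 mm across, floor 26 mm below the deck, is centred on the origin, with a wafer on the chuck in it.
- wafer: Thin round 51 mm wafer held on the chuck in the middle of the bowl; origin at its underside, its top is 82 mm above the bench (13 mm below the deck). Not to be touched.
- dispense_arm (a joint): Swing of the dispense arm about its upright post, rad: 0 = nozzle over the wafer's centre, grows anticlockwise seen from above (nozzle towards the front right); 0.968 = at its park stop, pointing straight to the front (-x) beside the lid's place. Starts at 0 to 0.2. Friction holds it where it is left; about 0.6 N at the nozzle end moves it.
- dispense_post (a point): Axis of the dispense arm's post (x +66, y -96 mm) at its foot, 101 mm above the bench. The aluminium post is 22 mm thick, 26 mm tall. The arm is a level square bar 10 mm wide, 115 to 125 mm above the bench, from the post to the nozzle head.
- nozzle_head (a point): Centre of the top of the white nozzle head, an upright cylinder 20 mm thick, 28 mm tall (110 to 138 mm above the bench; a 6 mm fitting on top) at the arm's free end, 116.5 mm from the post's axis. A small jet hangs below it to 102 mm.
- lid (a joint): Lid angle about its hinge at the back, rad: 0 = shut flat on the deck, positive = open (pi/2 upright, 1.8 = open stop, leaning back). Starts at 1.6 to 1.78. Friction hinge: the lid stays at any angle it is left at and must be pushed all the way; 1 to 3 N near its front edge moves it. It cannot shut while the dispense arm is over the bowl.
- lid_hinge (a point): Middle of the lid's hinge axis (x +84, y 0, 97 mm above the bench), which runs along the coater's y. The lid is a grey frame with a clear pane, 148 mm wide, reaching 154 mm from the axis; its outer face (upper when shut, back when open) lies 12 mm from the axis plane, the pane's 2.5 mm deeper.
- lid_front (a point): Point on the lid's outer face (the upper face when shut, the back face when open), in the middle of the front frame bar, 142 mm from the hinge axis and 12 mm above the axis plane. The front bar is solid, 24 mm broad.
- latch (a joint): Travel of the latch bolt, m: 0 = drawn back to the right, grows as it slides to the left (+y), 0.046 = home against its keeper, covering the steel tongue on the lid's front edge. Starts at 0 to 0.008. Friction holds it; about 1.5 N slides it. It passes 4 mm over the tongue, so only with the lid fully shut.
- latch_tab (a point): Centre of the black upright tab on the latch bolt, 18 mm in x, 8 mm in y, 24 mm tall (113 to 137 mm above the bench); at x -83 mm on the deck in front of the lid; y -17 mm when drawn back, +29 mm when home. The shut lid's upper face is 109 mm above the bench.
- tips: Bystander: jar of wand tips, white with a blue screw lid, 45 mm across, 55 mm tall, left of the coater; origin at its base.
- carrier: Bystander: flat round white wafer carrier, 70 mm across, 14 mm high, left of the coater; origin at its base.
- tweezers: Bystander: steel wafer tweezers, 144 mm long, lying along the coater's right side; origin at the middle of its underside.
- gel_pack: Bystander: square gel box with dies, 52 x 52 x 14 mm, right of the coater; origin at its base.
- beads: Bystander: amber jar with black cap, 53 mm across, 70 mm tall, behind on the left; origin at its base.

How it is judged:
On the way, in this order (a step that is already met when the one before it is completed fails the run):
1. the dispense arm is parked while the lid still stands open (value of joint dispense_arm above 0.92 rad and value of joint lid above 0.6 rad), for 0.1 s.
2. the lid is fully shut with the arm parked (value of joint lid below 0.022 rad and value of joint dispense_arm above 0.92 rad), for 0.2 s.
3. the latch bolt is home over the tongue (value of joint latch above 0.042 m and value of joint lid below 0.022 rad), for 0.2 s.
At the end, for the whole second after the job is handed in: Dispense arm within 0.048 rad (about 5 mm at the nozzle) of its park stop, lid within 0.022 rad (about 3 mm at its front edge) of shut, latch bolt within 4 mm of home, all at rest (all of step 3 and value of joint dispense_arm above 0.92 rad and velocity of joint lid below 0.05 rad/s and velocity of joint latch below 0.01 m/s); the robot touches nothing.
It fails at once if the lid is slammed (it swings shut faster than 2.5 rad/s) (velocity of joint lid below -2.5 rad/s).
It fails at once if the wafer is touched (contact force between any of the fingers, the arm and wafer above 0.3 N).
It fails at once if a bystander is picked up or pushed more than 20 mm away (distance of any of tips, carrier, tweezers, gel_pack, beads from where it was at the start of the episode above 0.02 m).
It also fails if it takes over 67 s, if anything falls off the work surface, if the arm or the gripper's body presses on something with over 40 N, if the wrist force passes 120 N, or if a joint passes its speed limit or range.

ROBOT

A 7-joint arm with a two-finger parallel gripper is mounted at the origin on the work surface; the furniture and walls round the work are solid. World frame = base frame: x ahead of the robot, y to its left, z up, the work surface at z = 0. Lengths are in m, angles in rad, forces in N, time in s.
With the tool pointing down it reaches from about 0.425 to 0.925 m from the base axis. Payload 6.8 kg.
Tool frame: the origin (TCP) lies midway between the tips of the shut fingers; the grasp point (between the pads) lies 19 mm behind it; y points along the fingers, z is the direction in which the jaws open and shut, and the axes are right-handed (so a half turn about y gives the same grasp; the last joint's range is limited). The gripper opens to 85 mm and grips with 20 to 120 N. Pads are 22 mm wide; open, the fingers measure 114 mm over their backs; the gripper's body (76 mm by 85 mm) begins 54 mm behind the grasp point. The pads swing forward as they close: fully open they stand 13 mm farther back than shut.
Start: joints at [-1.23, 0.477, 0.022, 1.555, -0.011, 1.109, -0.083], TCP at [0.293, 0.608, 0.2] pointing down, gripper open.
Joint ranges: [-2.96, 2.96], [-0.34, 2.1], [-1.41, 1.46], [0.24, 2.44], [-1.37, 4.51], [0.17, 1.92], [-2.96, 2.96]. Speed limits (rad/s): [2.39, 2.39, 3.14, 3.14, 3.14, 3.14, 3.14].

INTERFACE

Orientations are given as a unit quaternion [w, x, y, z].
In Python, from station import bot gives the robot as it stands. The module is installed in compiled form; this text tells all that it offers.
- The arm moves only by the shell command python3 -m crank 'ROWS' [FORCE]. ROWS is JSON, a list of rows, each an object with "linear": the shift along the tool's x, y, z in m, a list of three; "dr": the turn, a rotation vector about the tool's x, y, z in degrees, a list of three; "hand": the gripper command: -1 is shut, 1 is fully open, values between are in proportion. A call has 1 to 10 rows; each row is the pose to reach, as a shift and turn from the pose commanded when the call began, along the tool's axes at that moment; what a row does not reach only later rows make up. A row lasts 1/12 s, in which the tool goes at most 41.7 mm and 7.16 degrees, less where a joint would pass 70% of its speed; a pose out of reach is approached as far as the arm can. A call with a gripper value outside its range is refused whole. The fingers move at their own pace and stop on an object; FORCE is the grip in N (left out, the last holds). Time passes only in rows, so rows that repeat a pose let the fingers close. It gives the time, the measured TCP pose, the force and the opening at its end, in the units of the state.
- bot.get_obs(): the state, without advancing time (a new reading comes with each control period).
- bot.read_camera(name): name is "scene" or "top" or "wrist"; returns the picture (384x512x3 uint8, blue, green, red); there is no depth.
- bot.camera_params(name): a dict with "K" (3x3 intrinsics, pixels), "k1" (the pictures are not rectified: a ray, as slopes to the right and down, at radius r is drawn at 1 + k1 r^2 times it, then the intrinsics apply), "R" (3x3) and "t" (3): a world point X has camera coordinates R X + t; the wrist camera has in their place "hand_eye" (4x4, takes a point from camera to tool coordinates, whose origin is the TCP and whose axes are the tool frame's). Camera axes: x right, y down, z forward; pixel columns grow to the right and rows downward; lengths in m; the calibration is good to about 2 mm. A picture is of the moment at which its call begins: read the wrist's pose just before it. camera_params takes no time and is no camera call.
- bot.hand_in(): hands the job in, once; it reports no verdict.
Trained networks look in the newest picture that a camera, given by its name, has taken for a name from the list of things; names that differ only in an ending like _2 or _b are one class to them, and where a whole thing is asked for, a point or a joint stands for the part that bears it (a point fixed in the world has none). Each returns a list of dicts, best first, with "score" (0 to 1); they miss things now and then, are a little off and sometimes report something else, mostly with a low value. They report only what shows in the picture. A call takes as long as a camera call.
- bot.search_frame(camera, target): "extent" ([left, top, right, bottom] in pixels, round what is visible of it).
- bot.cut_out(camera, target): "pixels" (384x512 bool, what is visible of it) and "extent" ([left, top, right, bottom] in pixels, round what is visible of it).
- bot.place_of(camera, target): "xy" ([column, row] in pixels: a listed point, or the origin of a listed thing).
The state is a dict: "t": time; "q": joint angles; "joint_vel": joint speeds; "joint_torque": joint torques, N m; "eef_pos": TCP position; "tool_rot": TCP orientation; "contact_force": force on the tool from outside, world axes, zero at the start; "torque": the same for the moment, N m; "gripper_width": opening from 0.0 (shut) to 1.0 (fully open).
Only numpy, scipy, OpenCV 4.12 (cv2) and the standard library are available. Lean on these libraries where they do the work, as an engineer would, in place of code of your own. Each camera call takes 0.05 s, during which the arm holds its last target. There are 200 camera calls.

## Working session

There is one attempt and no reset: what is moved stays moved. The work goes in short steps, Python scripts to look and compute and a shell command to move; the robot and the scene stay as the last step left them, time stands still between calls to the robot, and variables do not carry over. Pictures are saved under pics/ and viewed, about 8 in all and at most 12, crops included, and the job is handed in when it is done.

```bash
mkdir -p pics; cat > h.py <<'E'
import numpy as np, cv2
from station import bot
from scipy.spatial.transform import Rotation as Rn
def q2R(q): return Rn.from_quat([q[1],q[2],q[3],q[0]]).as_matrix()
def ray(cam,uv):
    p=bot.camera_params(cam);K=np.array(p["K"]);k=p["k1"]
    d=np.array([(uv[0]-K[0,2])/K[0,0],(uv[1]-K[1,2])/K[1,1]]);u=d.copy()
    for _ in range(20): u=d/(1+k*(u@u))
    R=np.array(p["R"]);t=np.array(p["t"])
    v=R.T@np.array([u[0],u[1],1.]);return -R.T@t,v
def atz(cam,uv,z):
    c,v=ray(cam,uv);return c+v*(z-c[2])/v[2]
def proj(cam,X):
    p=bot.camera_params(cam);K=np.array(p["K"]);c=np.array(p["R"])@X+np.array(p["t"])
    u=c[:2]/c[2];u=u*(1+p["k1"]*(u@u));return K[:2,:2]@u+K[:2,2]
E
python3 - <<'E'
from h import *
o=bot.get_obs();print(o["t"],o["eef_pos"],o["tool_rot"]);print(q2R(o["tool_rot"]).round(2))
for c in("top","scene"):
    im=bot.read_camera(c);cv2.imwrite(f"pics/{c}0.png",im)
    for n,z in(("coater",0),("wafer",.08),("dispense_post",.101),("nozzle_head",.138),("lid_hinge",.097),("lid_front",None),("latch_tab",.137),("tips",0),("gel_pack",0),("beads",0),("tweezers",0),("carrier",0)):
        r=bot.place_of(c,n)
        for d in r[:2]: print(c,n,round(d["score"],2),np.round(d["xy"]),atz(c,d["xy"],z).round(3) if z is not None else [a.round(3) for a in ray(c,d["xy"])])
E
python3 -c "
import cv2,numpy as np
cv2.imwrite('pics/both.png',cv2.resize(np.vstack([cv2.imread('pics/top0.png'),cv2.imread('pics/scene0.png')]),(400,600)))"
```

```text
0.0 [0.29259107 0.60756693 0.19882606] [-0.68874355  0.69001459 -0.1574427   0.15723861]
[[ 0.9  -0.    0.43]
 [-0.43 -0.    0.9 ]
 [ 0.   -1.   -0.  ]]
top coater 0.59 [244. 223.] [0.558 0.017 0.   ]
top coater 0.47 [303. 220.] [ 0.585 -0.134  0.   ]
top wafer 0.7 [243. 215.] [0.564 0.021 0.08 ]
top dispense_post 0.76 [287. 198.] [ 0.614 -0.079  0.101]
top nozzle_head 0.52 [242. 219.] [0.544 0.021 0.138]
top lid_hinge 0.67 [247. 186.] [0.634 0.019 0.097]
top lid_front 0.56 [251. 154.] [array([0.36 , 0.003, 1.212]), array([ 0.304,  0.014, -0.958])]
top latch_tab 0.72 [240. 248.] [0.476 0.018 0.137]
top tips 0.69 [193. 189.] [0.63  0.162 0.   ]
top tips 0.38 [287. 199.] [ 0.636 -0.086  0.   ]
top gel_pack 0.7 [301. 251.] [ 0.504 -0.137  0.   ]
top beads 0.75 [201. 159.] [0.716 0.151 0.   ]
top tweezers 0.69 [300. 219.] [ 0.586 -0.126  0.   ]
top carrier 0.92 [182. 219.] [0.548 0.179 0.   ]
top carrier 0.58 [301. 253.] [ 0.497 -0.138  0.   ]
scene coater 0.64 [247. 227.] [0.559 0.022 0.   ]
scene dispense_post 0.71 [219. 218.] [0.488 0.033 0.101]
scene dispense_post 0.7 [300. 215.] [ 0.626 -0.084  0.101]
scene nozzle_head 0.62 [244. 197.] [0.55  0.016 0.138]
scene lid_hinge 0.85 [272. 184.] [0.645 0.025 0.097]
scene lid_front 0.78 [284. 139.] [array([ 0.235, -0.373,  0.798]), array([ 0.541,  0.487, -0.702])]
scene latch_tab 0.71 [218. 217.] [0.475 0.015 0.137]
scene tips 0.71 [229. 180.] [0.624 0.168 0.   ]
scene gel_pack 0.75 [278. 283.] [ 0.511 -0.138  0.   ]
scene beads 0.54 [257. 168.] [0.711 0.149 0.   ]
scene tweezers 0.52 [299. 259.] [ 0.589 -0.129  0.   ]
scene carrier 0.73 [204. 193.] [0.545 0.182 0.   ]
scene carrier 0.66 [219. 216.] [0.528 0.095 0.   ]
```

View pics/top0.png

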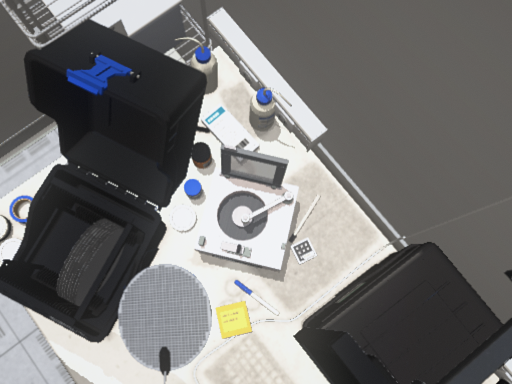

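View pics/scene0.png

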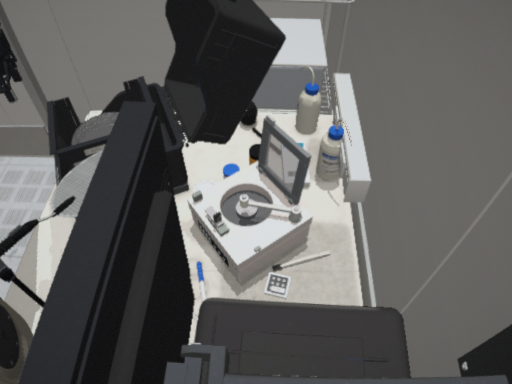

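```bash
python3 - <<'E'
from h import *
from scipy.optimize import least_squares
ob={"top":{"wafer":(243,215),"post":(287,198),"noz":(242,219),"hinge":(247,186),"front":(251,154),"tab":(240,248),"coater":(244,223)},
"scene":{"post":(300,215),"noz":(244,197),"hinge":(272,184),"front":(284,139),"tab":(218,217),"coater":(247,227)}}
def pts(p):
    x,y,a,arm,lid,l=p
    # arm at 0 points to origin from post; grows ccw
    b=np.arctan2(96,-66)+arm
    d={"wafer":(0,0,.080),"coater":(0,0,0),"post":(.066,-.096,.101),"noz":(.066+.1165*np.cos(b),-.096+.1165*np.sin(b),.138),"hinge":(.084,0,.097),
    "front":(.084-.142*np.cos(lid)+.012*np.sin(lid),0,.097+.142*np.sin(lid)+.012*np.cos(lid)),"tab":(-.083,-.017+l,.125)}
    c,s=np.cos(a),np.sin(a)
    return {k:np.array([x+c*v[0]-s*v[1],y+s*v[0]+c*v[1],v[2]]) for k,v in d.items()}
def res(p):
    P=pts(p);return np.concatenate([proj(c,P[n])-uv for c in ob for n,uv in ob[c].items()]+[[(p[3]-.1)/.05,(p[4]-1.69)/.05,(p[5]-.004)/.002]])
s=least_squares(res,[.56,.02,0,.1,1.69,.004],loss="soft_l1")
print(s.x.round(3));print(s.fun[:-3].reshape(-1,2).round(1).tolist())
for k,v in pts(s.x).items():print(k,v.round(3))
for X in([.293,.608,.2],[0,0,.3],[.293,.608,.5]):print(X,[proj(c,np.array(X)).round() for c in("top","scene")])
for uv in [(197,255),(280,268),(298,190),(219,177)]: print(uv,atz("top",uv,.095).round(3))
for uv in [(165,235),(205,100),(160,205)]: print(uv,atz("top",uv,.0).round(3),atz("top",uv,.2).round(3))
for n in("wrist",):
    cv2.imwrite("pics/w.png",bot.read_camera(n))
im=cv2.imread("pics/top0.png")[130:290,150:330];cv2.imwrite("pics/tc.png",cv2.resize(im,None,fx=4,fy=3.7))
E
```

```text
[ 0.559  0.023 -0.061  0.103  1.672  0.006]
[[-1.2, 1.8], [-1.0, -2.1], [2.2, -2.0], [1.1, -3.9], [0.4, 0.5], [0.1, 1.2], [-2.3, -0.9], [-4.9, -0.4], [-0.4, 0.3], [1.2, 2.0], [0.5, -0.4], [-0.1, 2.4], [-0.4, -0.2]]
wafer [0.559 0.023 0.08 ]
coater [0.559 0.023 0.   ]
post [ 0.619 -0.077  0.101]
noz [0.549 0.017 0.138]
hinge [0.643 0.018 0.097]
front [0.669 0.017 0.237]
tab [0.475 0.017 0.125]
[0.293, 0.608, 0.2] [array([-54., 298.]), array([ 24., 105.])]
[0, 0, 0.3] [array([216., 516.]), array([-45., 346.])]
[0.293, 0.608, 0.5] [array([-183.,  298.]), array([-31.,  -2.])]
(197, 255) [0.453 0.117 0.095]
(280, 268) [ 0.446 -0.081  0.095]
(298, 190) [ 0.639 -0.104  0.095]
(219, 177) [0.647 0.09  0.095]
(165, 235) [0.501 0.215 0.   ] [0.478 0.18  0.2  ]
(205, 100) [0.883 0.165 0.   ] [0.797 0.138 0.2  ]
(160, 205) [0.578 0.241 0.   ] [0.542 0.201 0.2  ]
```

View pics/tc.png

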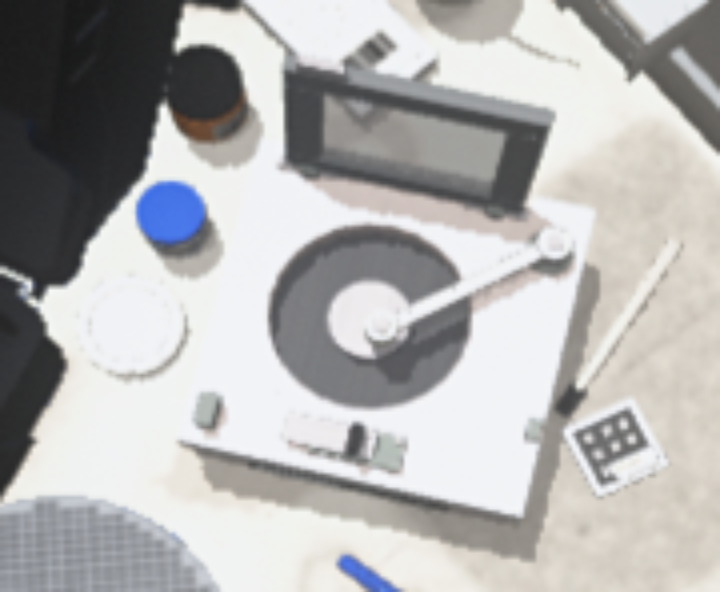

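```bash
cat > fit.py <<'E'
from h import *
from scipy.optimize import least_squares
M={"wafer":(0,0,.082),"post":(.066,-.096,.127),"hinge":(.084,0,.097),"FL":(-.105,.093,.095),"FR":(-.105,-.117,.095),"BR":(.101,-.117,.095)}
ob={"top":{"wafer":(242,216.5),"post":(288.7,195.7),"FL":(195,249),"FR":(280.7,269),"BR":(299.2,186)},"scene":{"hinge":(272,184)}}
def W(p,v):
    c,s=np.cos(p[2]),np.sin(p[2]);return np.array([p[0]+c*v[0]-s*v[1],p[1]+s*v[0]+c*v[1],v[2]])
def fit():
    f=lambda p:np.concatenate([proj(c,W(p,M[n]))-np.array(uv) for c in ob for n,uv in ob[c].items()])
    return least_squares(f,[.56,.02,0.],loss="soft_l1")
E
python3 - <<'E'
from fit import *
s=fit();print(s.x.round(4),s.fun.reshape(-1,2).round(1).tolist())
p=s.x
n=atz("top",(246.5,217),.141);n2=W(p,(.066,-.096,0));print("noz",n,np.linalg.norm(n-n2-[0,0,.141]), "ang",np.arctan2(*(n-n2)[[1,0]])-p[2]-np.arctan2(96,-66))
t=atz("top",(239.2,248.5),.137);c,si=np.cos(p[2]),np.sin(p[2]);d=t-W(p,(0,0,0));print("tab local",c*d[0]+si*d[1],-si*d[0]+c*d[1])
def tri(a,b):
    c1,v1=ray("top",a);c2,v2=ray("scene",b)
    k=np.linalg.lstsq(np.c_[v1,-v2],c2-c1,rcond=None)[0];return c1+v1*k[0],c2+v2*k[1]
print("case lid",tri((205,78),(283,40)), tri((192,203),(207,138)))
print({k:W(p,v).round(3) for k,v in M.items()})
E
```

```text
[ 0.5599  0.0223 -0.1018] [[0.2, -0.2], [-0.4, -0.7], [-1.0, 0.4], [0.3, 0.3], [-0.8, 0.1], [2.7, 2.9]]
noz [0.54904009 0.01135889 0.141     ] 0.1130608691569383 ang 0.13086058001283218
tab local -0.08363258727947438 -0.011736828116241757
case lid (array([0.75879188, 0.11867135, 0.38958954]), array([0.75806882, 0.11921226, 0.38931551])) (array([0.54707491, 0.12766592, 0.2403611 ]), array([0.54734677, 0.12753575, 0.2403966 ]))
{'wafer': array([0.56 , 0.022, 0.082]), 'post': array([ 0.616, -0.08 ,  0.127]), 'hinge': array([0.643, 0.014, 0.097]), 'FL': array([0.465, 0.125, 0.095]), 'FR': array([ 0.444, -0.083,  0.095]), 'BR': array([ 0.648, -0.104,  0.095])}
```

View pics/w.png

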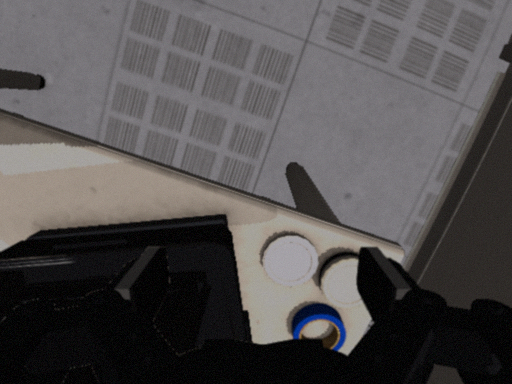

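The wrist view shows the bench's left edge, a tape roll and the black case; the case lid rises to about z = 0.39. So I'll go up first, shutting the fingers and squaring the tool to the coater (yaw -5.8°).

```bash
python3 -m crank '[{"linear":[0,-0.3,0],"dr":[0,0,0],"hand":-1},{"linear":[0,-0.3,0],"dr":[0,0,0],"hand":-1},{"linear":[0,-0.3,0],"dr":[0,0,0],"hand":-1},{"linear":[0,-0.3,0],"dr":[0,-19.9,0],"hand":-1},{"linear":[0,-0.3,0],"dr":[0,-19.9,0],"hand":-1},{"linear":[0,-0.3,0],"dr":[0,-19.9,0],"hand":-1},{"linear":[0,-0.3,0],"dr":[0,-19.9,0],"hand":-1},{"linear":[0,-0.3,0],"dr":[0,-19.9,0],"hand":-1},{"linear":[0,-0.3,0],"dr":[0,-19.9,0],"hand":-1},{"linear":[0,-0.3,0],"dr":[0,-19.9,0],"hand":-1}]' 20
cat > loc.py <<'E'
from h import *
import sys
P=[.5599,.0223,-.1018]
o=bot.get_obs();R=q2R(o["tool_rot"]);e=o["eef_pos"]
c,s=np.cos(P[2]),np.sin(P[2]);L=np.array([[c,s,0],[-s,c,0],[0,0,1]])
print("t",o["t"],"local",(L@(e-[P[0],P[1],0])).round(4),"F local",(L@o["contact_force"]).round(1),"w",round(o["gripper_width"],2))
print("tool in local\n",(L@R).round(3))
for a in sys.argv[1:]:
    g=L.T@np.array(eval(a))+[P[0],P[1],0];print(a,"->",(R.T@(g-e)).round(4))
E
python3 loc.py "(.027,-.003,.25)"
```

```text
t: 2.18
eef_pos: [0.2929, 0.6083, 0.4998]
tool_rot: [0.706, -0.706, 0.036, -0.036]
contact_force: [0.6, 0.4, -0.1]
gripper_width: 0.001
t 2.1833 local [-0.3251  0.5558  0.4998] F local [ 0.6  0.4 -0.1] w 0.0
tool in local
 [[ 1.     0.    -0.   ]
 [ 0.     0.001  1.   ]
 [ 0.    -1.     0.001]]
(.027,-.003,.25) -> [ 0.3521  0.2495 -0.5591]
```

```bash
python3 -m crank '[{"linear":[0.352,0,-0.559],"dr":[0,0,0],"hand":-1},{"linear":[0.352,0,-0.559],"dr":[0,0,0],"hand":-1},{"linear":[0.352,0,-0.559],"dr":[0,0,0],"hand":-1},{"linear":[0.352,0,-0.559],"dr":[0,0,0],"hand":-1},{"linear":[0.352,0,-0.559],"dr":[0,0,0],"hand":-1},{"linear":[0.352,0,-0.559],"dr":[0,0,0],"hand":-1},{"linear":[0.352,0,-0.559],"dr":[0,0,0],"hand":-1},{"linear":[0.352,0,-0.559],"dr":[0,0,0],"hand":-1},{"linear":[0.352,0,-0.559],"dr":[0,0,0],"hand":-1},{"linear":[0.352,0,-0.559],"dr":[0,0,0],"hand":-1}]'
python3 loc.py "(.027,-.003,.25)"
```

```text
t: 3.02
eef_pos: [0.4779, 0.2325, 0.4977]
tool_rot: [-0.706, 0.707, -0.037, 0.035]
contact_force: [1.2, 0.8, -0.5]
gripper_width: 0.003
t 3.0167 local [-0.103   0.2007  0.4977] F local [ 1.1  0.9 -0.5] w 0.0
tool in local
 [[ 1.    -0.003 -0.   ]
 [ 0.    -0.002  1.   ]
 [-0.003 -1.    -0.002]]
(.027,-.003,.25) -> [ 0.1306  0.2478 -0.2033]
```

```bash
python3 -m crank '[{"linear":[0.13,0,-0.203],"dr":[0,0,0],"hand":-1},{"linear":[0.13,0,-0.203],"dr":[0,0,0],"hand":-1},{"linear":[0.13,0,-0.203],"dr":[0,0,0],"hand":-1},{"linear":[0.13,0,-0.203],"dr":[0,0,0],"hand":-1},{"linear":[0.13,0,-0.203],"dr":[0,0,0],"hand":-1},{"linear":[0.13,0,-0.203],"dr":[0,0,0],"hand":-1},{"linear":[0.13,0.2,-0.203],"dr":[0,0,0],"hand":-1},{"linear":[0.13,0.2,-0.203],"dr":[0,0,0],"hand":-1},{"linear":[0.13,0.2,-0.203],"dr":[0,0,0],"hand":-1},{"linear":[0.13,0.2,-0.203],"dr":[0,0,0],"hand":-1}]'
python3 loc.py "(.027,-.003,.17)"
python3 - <<'E'
from h import *
a=bot.read_camera("top");b=bot.read_camera("wrist")
cv2.imwrite("pics/m1.png",np.vstack([cv2.resize(a[130:290,150:330],(540,480))[:300],cv2.resize(b,(400,300))[:,:].copy() if 0 else cv2.copyMakeBorder(cv2.resize(b,(400,300)),0,0,0,140,0)]))
E
```

```text
t: 3.85
eef_pos: [0.5852, 0.0193, 0.3292]
tool_rot: [-0.706, 0.706, -0.037, 0.035]
contact_force: [1.0, 0.2, 0.1]
gripper_width: 0.001
t 3.85 local [ 0.0254 -0.0004  0.3292] F local [1.  0.3 0.1] w 0.0
tool in local
 [[ 1.    -0.003  0.001]
 [-0.001 -0.001  1.   ]
 [-0.003 -1.    -0.001]]
(.027,-.003,.17) -> [ 0.002   0.1592 -0.0025]
```

View pics/m1.png

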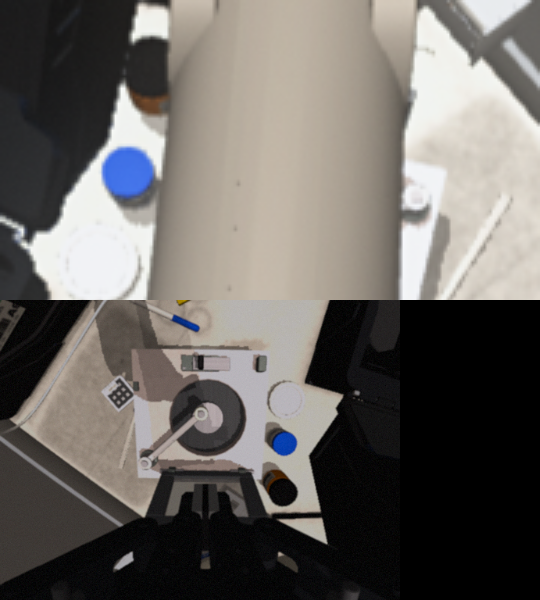

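The top view is blocked by the arm. The wrist view shows the nozzle over the wafer at (200,412) and the post at (146,462), with the fingers behind the arm and in front of the lid. Next I'll descend behind the dispense arm.

```bash
python3 -m crank '[{"linear":[0.0,0.04,0],"dr":[0,0,0],"hand":-1},{"linear":[0,0.08,0],"dr":[0,0,0],"hand":-1},{"linear":[0,0.12,0],"dr":[0,0,0],"hand":-1},{"linear":[0,0.15,0],"dr":[0,0,0],"hand":-1},{"linear":[0,0.17,0],"dr":[0,0,0],"hand":-1},{"linear":[0,0.18,0],"dr":[0,0,0],"hand":-1},{"linear":[0,0.186,0],"dr":[0,0,0],"hand":-1},{"linear":[0,0.186,0],"dr":[0,0,0],"hand":-1},{"linear":[0,0.186,0],"dr":[0,0,0],"hand":-1}]'
python3 loc.py
python3 - <<'E'
import numpy as np
# finger-centre path: contact radius 95, normal offset 5+~13 
for th in (0,.13,.3,.45,.6,.75,.9,.968,1.0):
    b=np.arctan2(96,-66)+th;d=np.array([np.cos(b),np.sin(b)]);n=np.array([d[1],-d[0]])
    off=5+11*abs(n[0])+14.5*abs(n[1])
    r=np.array([66,-96])+95*d+off*n;print(th,r.round(1),n.round(2))
E
```

```text
t: 4.7
eef_pos: [0.5882, 0.0199, 0.1488]
tool_rot: [0.706, -0.706, 0.035, -0.037]
contact_force: [0.4, 0.4, 0.1]
gripper_width: -0.001
t 4.7 local [0.0284 0.0005 0.1488] F local [0.3 0.4 0.1] w -0.0
tool in local
 [[ 1.     0.002 -0.   ]
 [ 0.     0.001  1.   ]
 [ 0.002 -1.     0.001]]
0 [30.5 -5.1] [0.82 0.57]
0.13 [ 19.5 -10.1] [0.74 0.67]
0.3 [  5.8 -18.9] [0.62 0.78]
0.45 [ -5.1 -28.9] [0.5  0.87]
0.6 [-14.5 -40.8] [0.36 0.93]
0.75 [-22.1 -54.4] [0.22 0.98]
0.9 [-27.4 -69.3] [0.07 1.  ]
0.968 [-29.  -76.4] [0. 1.]
1.0 [-29.6 -79.2] [-0.03  1.  ]
```

```bash
python3 -m crank '[{"linear":[0.0,0.02,0],"dr":[0,0,0],"hand":-1},{"linear":[0,0.035,0],"dr":[0,0,0],"hand":-1},{"linear":[0,0.036,0],"dr":[0,0,0],"hand":-1},{"linear":[-0.005,0.036,-0.006],"dr":[0,0,0],"hand":-1},{"linear":[-0.014,0.036,-0.014],"dr":[0,0,0],"hand":-1},{"linear":[-0.023,0.036,-0.020],"dr":[0,0,0],"hand":-1},{"linear":[-0.033,0.036,-0.029],"dr":[0,0,0],"hand":-1},{"linear":[-0.042,0.036,-0.041],"dr":[0,0,0],"hand":-1},{"linear":[-0.050,0.036,-0.055],"dr":[0,0,0],"hand":-1}]'
python3 loc.py
```

```text
t: 5.45
eef_pos: [0.5304, -0.0307, 0.1119]
tool_rot: [0.706, -0.706, 0.035, -0.036]
contact_force: [0.3, -0.3, -0.3]
gripper_width: -0.0
t 5.45 local [-0.024  -0.0558  0.1119] F local [ 0.4 -0.3 -0.3] w -0.0
tool in local
 [[ 1.     0.001 -0.001]
 [ 0.001  0.001  1.   ]
 [ 0.001 -1.     0.001]]
```

```bash
python3 -m crank '[{"linear":[-0.002,0,-0.008],"dr":[0,0,0],"hand":-1},{"linear":[-0.004,0,-0.014],"dr":[0,0,0],"hand":-1},{"linear":[-0.005,0,-0.019],"dr":[0,0,0],"hand":-1},{"linear":[-0.005,0,-0.022],"dr":[0,0,0],"hand":-1},{"linear":[-0.005,0,-0.022],"dr":[0,0,0],"hand":-1}]'
python3 loc.py
python3 - <<'E'
from h import *
o=bot.get_obs()
cv2.imwrite("pics/m2.png",np.hstack([cv2.resize(bot.read_camera("wrist"),(400,300)),cv2.resize(bot.read_camera("scene")[130:310,160:400],(400,300))]))
E
```

```text
t: 5.87
eef_pos: [0.5246, -0.0519, 0.1112]
tool_rot: [-0.706, 0.706, -0.036, 0.036]
contact_force: [0.3, -0.1, 0.3]
gripper_width: -0.0
t 5.8667 local [-0.0276 -0.0774  0.1112] F local [ 0.3 -0.   0.3] w -0.0
tool in local
 [[ 1.  0.  0.]
 [-0. -0.  1.]
 [ 0. -1. -0.]]
```

View pics/m2.png

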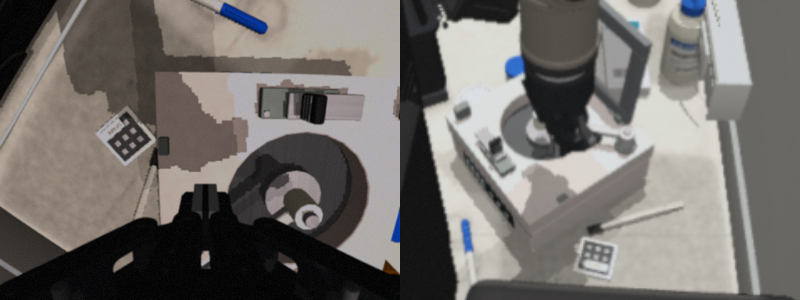

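```bash
python3 - <<'E'
from h import *
o=bot.get_obs();im=bot.read_camera("scene");e=o["eef_pos"]
print("tcp px",proj("scene",e),e)
for n in("nozzle_head","dispense_post","lid_front","latch_tab"):
    for d in bot.place_of("scene",n)[:2]:print(n,d)
for d in bot.place_of("wrist","nozzle_head")[:1]:print(d)
H=np.array(bot.camera_params("wrist")["hand_eye"]);print(H.round(3))
cv2.circle(im,tuple(int(v) for v in proj("scene",e).round()),1,(0,0,255),-1)
cv2.imwrite("pics/m3.png",cv2.resize(im[160:260,190:320],(780,600),interpolation=cv2.INTER_CUBIC))
E
```

```text
tcp px [256.29889184 229.38974838] [ 0.52466221 -0.05089559  0.11106322]
nozzle_head {'xy': [246.1, 194.8], 'score': 0.7}
nozzle_head {'xy': [277.2, 284.5], 'score': 0.25}
dispense_post {'xy': [297.3, 214.5], 'score': 0.49}
lid_front {'xy': [287.7, 140.9], 'score': 0.62}
latch_tab {'xy': [297.4, 215.2], 'score': 0.66}
latch_tab {'xy': [219.6, 218.8], 'score': 0.5}
{'xy': [393.5, 279.2], 'score': 0.92}
[[-0.001  0.963  0.27  -0.069]
 [ 0.001 -0.27   0.963 -0.174]
 [ 1.     0.001 -0.001  0.001]
 [ 0.     0.     0.     1.   ]]
```

View pics/m3.png

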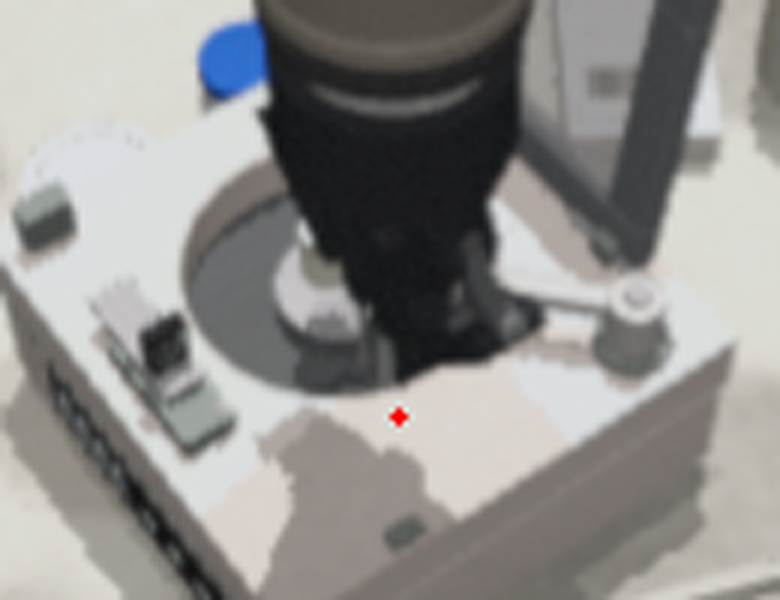

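```bash
cat >> h.py <<'E'
def wray(uv):
    p=bot.camera_params("wrist");K=np.array(p["K"]);H=np.array(p["hand_eye"]);o=bot.get_obs();R=q2R(o["tool_rot"])
    d=np.array([(uv[0]-K[0,2])/K[0,0],(uv[1]-K[1,2])/K[1,1]]);u=d.copy()
    for _ in range(20): u=d/(1+p["k1"]*(u@u))
    return R@H[:3,3]+o["eef_pos"],R@H[:3,:3]@np.array([u[0],u[1],1.])
def watz(uv,z):
    c,v=wray(uv);return c+v*(z-c[2])/v[2]
E
python3 - <<'E'
from h import *
P=[.5599,.0223,-.1018];c,s=np.cos(P[2]),np.sin(P[2]);L=np.array([[c,s,0],[-s,c,0],[0,0,1]])
im=bot.read_camera("wrist")
p=bot.camera_params("wrist");K=np.array(p["K"]);print(K.round(1).tolist(),p["k1"])
loc=lambda X:(L@(X-[P[0],P[1],0])).round(3)
for n,z in(("nozzle_head",.138),("latch_tab",.137),("wafer",.082),("dispense_post",.101),("coater",0)):
    for d in bot.place_of("wrist",n)[:1]:print(n,d,[loc(watz(d["xy"],z+dz)) for dz in(0,-.02)])
print("scene noz",loc(atz("scene",(246.1,194.8),.138)))
cv2.imwrite("pics/m4.png",im)
E
```

```text
[[320.3, 0.0, 262.5], [0.0, 320.3, 196.6], [0.0, 0.0, 1.0]] -0.0653092060628456
nozzle_head {'xy': [392.5, 278.3], 'score': 0.88} [array([-0.012, -0.008,  0.138]), array([0.   , 0.001, 0.118])]
latch_tab {'xy': [395.4, 139.9], 'score': 0.86} [array([-0.083, -0.015,  0.137]), array([-0.081, -0.006,  0.117])]
wafer {'xy': [373.0, 256.3], 'score': 0.75} [array([0.003, 0.002, 0.082]), array([0.013, 0.009, 0.062])]
dispense_post {'xy': [345.2, 214.4], 'score': 0.56} [array([-0.034, -0.026,  0.101]), array([-0.027, -0.02 ,  0.081])]
coater {'xy': [345.3, 215.7], 'score': 0.84} [array([0.002, 0.002, 0.   ]), array([ 0.009,  0.007, -0.02 ])]
scene noz [-0.002 -0.005  0.138]
```

View pics/m4.png

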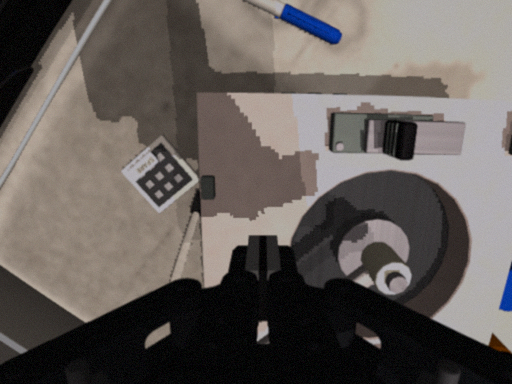

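The wrist picture shows the nozzle still at its start angle (392,278): the fingers went over the bar. In the scene picture too, the fingertips sit above the reported TCP. I'll find the true tip height by touching the clear deck here, lightly.

```bash
for i in 1; do python3 -m crank '[{"linear":[0,0.006,0],"dr":[0,0,0],"hand":-1},{"linear":[0,0.012,0],"dr":[0,0,0],"hand":-1},{"linear":[0,0.014,0],"dr":[0,0,0],"hand":-1},{"linear":[0,0.014,0],"dr":[0,0,0],"hand":-1}]'; done; python3 loc.py
python3 - <<'E'
from h import *
for z in(.111,.121,.131,.141):print(z,proj("scene",np.array([.5246,-.0519,z])).round(1))
E
```

```text
t: 6.9
eef_pos: [0.5235, -0.0512, 0.0961]
tool_rot: [-0.706, 0.706, -0.037, 0.035]
contact_force: [-0.6, -0.6, -0.1]
gripper_width: 0.002
t 6.9 local [-0.0288 -0.0769  0.0961] F local [-0.6 -0.7 -0.1] w 0.0
tool in local
 [[ 1.    -0.002 -0.   ]
 [ 0.    -0.     1.   ]
 [-0.002 -1.    -0.   ]]
0.111 [256.6 229.7]
0.121 [256.6 227.2]
0.131 [256.5 224.6]
0.141 [256.5 222. ]
```

```bash
python3 -m crank '[{"linear":[0,0.002,0],"dr":[0,0,0],"hand":-1},{"linear":[0,0.004,0],"dr":[0,0,0],"hand":-1},{"linear":[0,0.004,0],"dr":[0,0,0],"hand":-1},{"linear":[0,0.004,0],"dr":[0,0,0],"hand":-1}]';python3 loc.py
```

```text
t: 7.23
eef_pos: [0.5242, -0.0513, 0.0931]
tool_rot: [-0.706, 0.706, -0.036, 0.036]
contact_force: [0.7, -0.0, 0.4]
gripper_width: 0.003
t 7.2333 local [-0.028  -0.0768  0.0931] F local [0.7 0.  0.4] w 0.0
tool in local
 [[ 1. -0. -0.]
 [ 0. -0.  1.]
 [-0. -1. -0.]]
```

```bash
python3 -m crank '[{"linear":[0,0.003,0],"dr":[0,0,0],"hand":-1},{"linear":[0,0.006,0],"dr":[0,0,0],"hand":-1},{"linear":[0,0.006,0],"dr":[0,0,0],"hand":-1}]'
```

```text
t: 7.48
eef_pos: [0.5238, -0.0512, 0.0865]
tool_rot: [-0.706, 0.706, -0.036, 0.036]
contact_force: [-0.1, 0.4, -0.5]
gripper_width: -0.007
```

```bash
python3 -m crank '[{"linear":[0,0.002,0],"dr":[0,0,0],"hand":-1},{"linear":[0,0.004,0],"dr":[0,0,0],"hand":-1},{"linear":[0,0.004,0],"dr":[0,0,0],"hand":-1}]'
```

```text
t: 7.73
eef_pos: [0.524, -0.0512, 0.0827]
tool_rot: [-0.706, 0.706, -0.036, 0.036]
contact_force: [-0.0, 0.3, -0.1]
gripper_width: 0.003
```

```bash
python3 -m crank '[{"linear":[0,0.002,0],"dr":[0,0,0],"hand":-1},{"linear":[0,0.004,0],"dr":[0,0,0],"hand":-1},{"linear":[0,0.004,0],"dr":[0,0,0],"hand":-1}]'
```

```text
t: 7.98
eef_pos: [0.524, -0.0512, 0.0788]
tool_rot: [-0.706, 0.706, -0.036, 0.036]
contact_force: [-0.0, 0.8, 0.2]
gripper_width: 0.002
```

```bash
python3 -m crank '[{"linear":[0,0.002,0],"dr":[0,0,0],"hand":-1},{"linear":[0,0.004,0],"dr":[0,0,0],"hand":-1},{"linear":[0,0.004,0],"dr":[0,0,0],"hand":-1}]'
```

```text
t: 8.23
eef_pos: [0.524, -0.0512, 0.0747]
tool_rot: [-0.706, 0.706, -0.036, 0.036]
contact_force: [-0.3, 0.3, -0.5]
gripper_width: -0.003
```

```bash
python3 -m crank '[{"linear":[0,0.002,0],"dr":[0,0,0],"hand":-1},{"linear":[0,0.004,0],"dr":[0,0,0],"hand":-1},{"linear":[0,0.004,0],"dr":[0,0,0],"hand":-1}]'
```

```text
t: 8.48
eef_pos: [0.524, -0.0512, 0.0707]
tool_rot: [-0.706, 0.706, -0.036, 0.036]
contact_force: [-0.2, 0.1, -0.4]
gripper_width: -0.002
```

```bash
python3 - <<'E'
from h import *
o=bot.get_obs();im=bot.read_camera("scene");e=o["eef_pos"]
print(e,proj("scene",e))
cv2.circle(im,tuple(int(v) for v in proj("scene",e).round()),1,(0,0,255),-1)
a=cv2.resize(im[170:260,200:320],(520,390),interpolation=cv2.INTER_CUBIC)
w=cv2.resize(bot.read_camera("wrist")[100:340,150:450],(280,390))
cv2.imwrite("pics/m5.png",np.hstack([a,w]))
E
```

```text
[ 0.52396559 -0.0512156   0.07073134] [256.2810861  239.34263327]
```

View pics/m5.png

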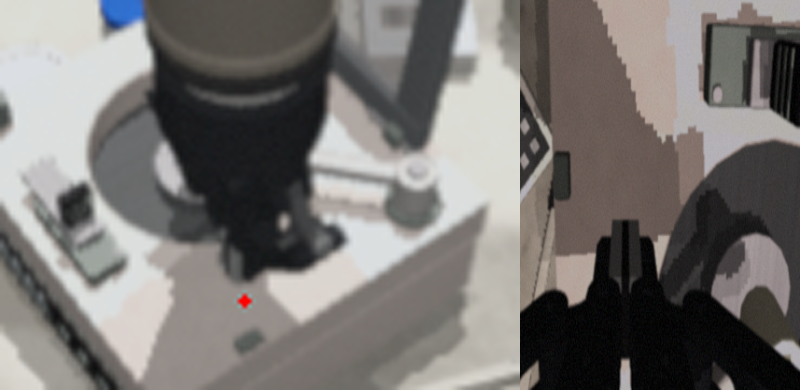

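```bash
python3 -m crank '[{"linear":[0,0.001,0],"dr":[0,0,0],"hand":-1},{"linear":[0,0.003,0],"dr":[0,0,0],"hand":-1},{"linear":[0,0.003,0],"dr":[0,0,0],"hand":-1}]'
```

```text
t: 8.83
eef_pos: [0.5241, -0.0512, 0.0678]
tool_rot: [0.706, -0.706, 0.036, -0.036]
contact_force: [0.7, -0.5, -0.4]
gripper_width: -0.002
```

```bash
python3 -m crank '[{"linear":[0,0.001,0],"dr":[0,0,0],"hand":-1},{"linear":[0,0.003,0],"dr":[0,0,0],"hand":-1},{"linear":[0,0.003,0],"dr":[0,0,0],"hand":-1}]'
```

```text
t: 9.08
eef_pos: [0.524, -0.0512, 0.0648]
tool_rot: [-0.706, 0.706, -0.036, 0.036]
contact_force: [-0.2, -0.2, 0.2]
gripper_width: 0.0
```

```bash
python3 -m crank '[{"linear":[0,0.001,0],"dr":[0,0,0],"hand":-1},{"linear":[0,0.003,0],"dr":[0,0,0],"hand":-1},{"linear":[0,0.003,0],"dr":[0,0,0],"hand":-1}]'
```

```text
t: 9.33
eef_pos: [0.5244, -0.0512, 0.0636]
tool_rot: [0.707, -0.706, 0.036, -0.036]
contact_force: [-6.7, 0.3, 17.5]
gripper_width: 0.003
```

Tips touch the deck at a reported TCP z of about 0.0645, so the real tips are about 30 mm above the reported TCP. I'll use that offset from here, going back over and repeating the sweep lower.

```bash
python3 -m crank '[{"linear":[0,-0.03,0],"dr":[0,0,0],"hand":-1},{"linear":[0,-0.07,0],"dr":[0,0,0],"hand":-1},{"linear":[0,-0.1,0],"dr":[0,0,0],"hand":-1},{"linear":[0.03,-0.1,0.035],"dr":[0,0,0],"hand":-1},{"linear":[0.056,-0.1,0.07],"dr":[0,0,0],"hand":-1},{"linear":[0.056,-0.1,0.079],"dr":[0,0,0],"hand":-1},{"linear":[0.056,-0.07,0.079],"dr":[0,0,0],"hand":-1},{"linear":[0.056,-0.04,0.079],"dr":[0,0,0],"hand":-1},{"linear":[0.056,-0.02,0.079],"dr":[0,0,0],"hand":-1},{"linear":[0.056,-0.02,0.079],"dr":[0,0,0],"hand":-1}]'
python3 loc.py
```

```text
t: 10.17
eef_pos: [0.5843, 0.0218, 0.0776]
tool_rot: [-0.706, 0.707, -0.038, 0.033]
contact_force: [0.1, -0.2, 0.2]
gripper_width: 0.0
t 10.1667 local [0.0243 0.002  0.0776] F local [ 0.1 -0.2  0.2] w 0.0
tool in local
 [[ 1.    -0.008 -0.001]
 [ 0.001 -0.002  1.   ]
 [-0.008 -1.    -0.002]]
```

```bash
python3 -m crank '[{"linear":[-0.005,0,-0.008],"dr":[0,0,0],"hand":-1},{"linear":[-0.014,0,-0.016],"dr":[0,0,0],"hand":-1},{"linear":[-0.023,0,-0.022],"dr":[0,0,0],"hand":-1},{"linear":[-0.033,0,-0.031],"dr":[0,0,0],"hand":-1},{"linear":[-0.042,0,-0.043],"dr":[0,0,0],"hand":-1},{"linear":[-0.050,0,-0.057],"dr":[0,0,0],"hand":-1},{"linear":[-0.054,0,-0.066],"dr":[0,0,0],"hand":-1},{"linear":[-0.056,0,-0.073],"dr":[0,0,0],"hand":-1},{"linear":[-0.057,0,-0.077],"dr":[0,0,0],"hand":-1}]'
python3 loc.py
python3 - <<'E'
from h import *
P=[.5599,.0223,-.1018];c,s=np.cos(P[2]),np.sin(P[2]);L=np.array([[c,s,0],[-s,c,0],[0,0,1]])
im=bot.read_camera("scene")
for d in bot.place_of("scene","nozzle_head")[:2]:print(d,(L@(atz("scene",d["xy"],.138)-[P[0],P[1],0])).round(3))
im=bot.read_camera("wrist")
for d in bot.place_of("wrist","nozzle_head")[:2]:print(d,(L@(watz(d["xy"],.138)-[P[0],P[1],0])).round(3))
E
```

```text
t: 10.92
eef_pos: [0.5232, -0.0506, 0.0826]
tool_rot: [0.706, -0.706, 0.036, -0.037]
contact_force: [0.6, 3.9, 0.7]
gripper_width: -0.001
t 10.9167 local [-0.0291 -0.0763  0.0826] F local [0.2 4.  0.7] w -0.0
tool in local
 [[ 1.     0.001  0.001]
 [-0.001  0.     1.   ]
 [ 0.001 -1.     0.   ]]
{'xy': [251.8, 230.4], 'score': 0.83} [-0.047 -0.087  0.138]
{'xy': [283.1, 137.9], 'score': 0.55} [0.177 0.086 0.138]
{'xy': [215.8, 229.8], 'score': 0.66} [-0.051 -0.092  0.138]
```

```bash
python3 -m crank '[{"linear":[0,0,-0.003],"dr":[0,0,0],"hand":-1},{"linear":[0,0,-0.005],"dr":[0,0,0],"hand":-1},{"linear":[0,0,-0.005],"dr":[0,0,0],"hand":-1}]'; python3 loc.py
```

```text
t: 11.37
eef_pos: [0.5235, -0.0504, 0.0819]
tool_rot: [0.708, -0.705, 0.035, -0.035]
contact_force: [-0.1, 9.1, 0.0]
gripper_width: -0.001
t 11.3667 local [-0.0289 -0.0761  0.0819] F local [-1.  9.  0.] w -0.0
tool in local
 [[ 1.    -0.001 -0.003]
 [ 0.003  0.004  1.   ]
 [-0.001 -1.     0.004]]
```

Arm at its stop: the finger is blocked at y = -76 with 9 N, as the geometry predicts. Now up and over to behind the lid.

```bash
python3 -m crank '[{"linear":[0,0,0.012],"dr":[0,0,0],"hand":-1},{"linear":[0,-0.04,0.012],"dr":[0,0,0],"hand":-1},{"linear":[0,-0.08,0.012],"dr":[0,0,0],"hand":-1},{"linear":[0,-0.12,0.012],"dr":[0,0,0],"hand":-1},{"linear":[0,-0.16,0.012],"dr":[0,0,0],"hand":-1},{"linear":[0,-0.20,0.012],"dr":[0,0,0],"hand":-1},{"linear":[0.03,-0.22,0.03],"dr":[0,0,0],"hand":-1},{"linear":[0.07,-0.22,0.04],"dr":[0,0,0],"hand":-1},{"linear":[0.11,-0.22,0.048],"dr":[0,0,0],"hand":-1},{"linear":[0.15,-0.22,0.048],"dr":[0,0,0],"hand":-1}]'
python3 -m crank '[{"linear":[0.03,0,0],"dr":[0,0,0],"hand":-1},{"linear":[0.03,0,0],"dr":[0,0,0],"hand":-1},{"linear":[0.03,0,0],"dr":[0,0,0],"hand":-1}]'
python3 loc.py
python3 - <<'E'
from h import *
P=[.5599,.0223,-.1018];c,s=np.cos(P[2]),np.sin(P[2]);L=np.array([[c,s,0],[-s,c,0],[0,0,1]])
im=bot.read_camera("wrist");cv2.imwrite("pics/m6.png",im)
for n,z in (("nozzle_head",.138),("lid_front",.237),("latch_tab",.137)):
  for d in bot.place_of("wrist",n)[:1]:print(n,d,(L@(watz(d["xy"],z)-[P[0],P[1],0])).round(3))
E
```

```text
t: 12.2
eef_pos: [0.6791, -0.0179, 0.3025]
tool_rot: [0.707, -0.706, 0.034, -0.035]
contact_force: [1.2, 0.9, 0.8]
gripper_width: -0.003
t: 12.45
eef_pos: [0.7076, -0.0244, 0.3]
tool_rot: [-0.706, 0.707, -0.037, 0.035]
contact_force: [-0.6, -0.0, 0.7]
gripper_width: -0.001
t 12.45 local [ 0.1516 -0.0315  0.3   ] F local [-0.6 -0.1  0.7] w -0.0
tool in local
 [[ 1.    -0.002 -0.   ]
 [ 0.    -0.002  1.   ]
 [-0.002 -1.    -0.002]]
lid_front {'xy': [305.4, 149.8], 'score': 0.77} [0.112 0.001 0.237]
```

View pics/m6.png

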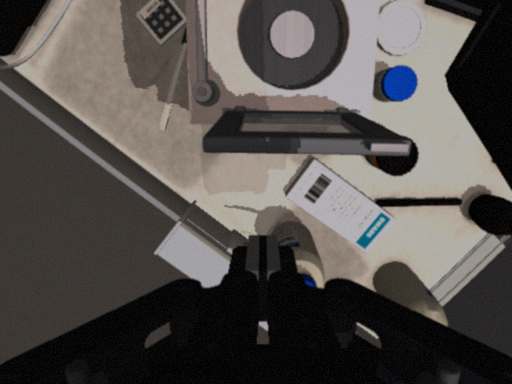

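The picture shows the dispense arm parked along the right edge at (200,50) and the lid still upright at (305,145). A bottle stands close behind, so I'll check its position.

```bash
python3 - <<'E'
from h import *
P=[.5599,.0223,-.1018];c,s=np.cos(P[2]),np.sin(P[2]);L=np.array([[c,s,0],[-s,c,0],[0,0,1]])
c1,v1=ray("top",(264,95));c2,v2=ray("scene",(335,132))
k=np.linalg.lstsq(np.c_[v1,-v2],c2-c1,rcond=None)[0]
for X in(c1+v1*k[0],c2+v2*k[1]):print(X,L@(X-[P[0],P[1],0]))
H=np.array([84,97])
for th in(1.8,1.7,1.6,1.5,1.4,1.3,1.2,1.1,1.,.9,.8,.7,.6,.5,.4,.3,.2,.1,.05,0,-.03):
    p=H+132*np.array([-np.cos(th),np.sin(th)])+12*np.array([np.sin(th),np.cos(th)])
    print(th,"tcp x,z",(p+[11,-30.5]).round(0))
E
```

```text
[0.84781223 0.0053586  0.15222848] [0.28814332 0.01240518 0.15222848]
[0.84568577 0.00711823 0.1512548 ] [0.28584905 0.0139396  0.1512548 ]
1.8 tcp x,z [137. 192.]
1.7 tcp x,z [124. 196.]
1.6 tcp x,z [111. 198.]
1.5 tcp x,z [ 98. 199.]
1.4 tcp x,z [ 84. 199.]
1.3 tcp x,z [ 71. 197.]
1.2 tcp x,z [ 58. 194.]
1.1 tcp x,z [ 46. 190.]
1.0 tcp x,z [ 34. 184.]
0.9 tcp x,z [ 22. 177.]
0.8 tcp x,z [ 12. 170.]
0.7 tcp x,z [  2. 161.]
0.6 tcp x,z [ -7. 151.]
0.5 tcp x,z [-15. 140.]
0.4 tcp x,z [-22. 129.]
0.3 tcp x,z [-28. 117.]
0.2 tcp x,z [-32. 104.]
0.1 tcp x,z [-35.  92.]
0.05 tcp x,z [-36.  85.]
0 tcp x,z [-37.  78.]
-0.03 tcp x,z [-37.  75.]
```

```bash
python3 -m crank '[{"linear":[0,0.035,0],"dr":[0,0,0],"hand":-1},{"linear":[0,0.07,0],"dr":[0,0,0],"hand":-1},{"linear":[0,0.1,0],"dr":[0,0,0],"hand":-1},{"linear":[0,0.103,0],"dr":[0,0,0],"hand":-1},{"linear":[-0.012,0.103,0],"dr":[0,0,0],"hand":-1},{"linear":[-0.022,0.103,0],"dr":[0,0,0],"hand":-1},{"linear":[-0.032,0.102,0],"dr":[0,0,0],"hand":-1},{"linear":[-0.042,0.102,0],"dr":[0,0,0],"hand":-1},{"linear":[-0.054,0.101,0],"dr":[0,0,0],"hand":-1},{"linear":[-0.068,0.101,0],"dr":[0,0,0],"hand":-1}]'
python3 loc.py
```

```text
t: 13.48
eef_pos: [0.6403, -0.0177, 0.204]
tool_rot: [0.706, -0.706, 0.034, -0.038]
contact_force: [1.6, -0.2, -0.7]
gripper_width: -0.0
t 13.4833 local [ 0.0841 -0.0316  0.204 ] F local [ 1.6 -0.  -0.7] w -0.0
tool in local
 [[ 1.     0.005 -0.   ]
 [ 0.     0.001  1.   ]
 [ 0.005 -1.     0.001]]
```

```bash
python3 -m crank '[{"linear":[-0.013,0.003,0],"dr":[0,0,0],"hand":-1},{"linear":[-0.026,0.006,0],"dr":[0,0,0],"hand":-1},{"linear":[-0.038,0.010,0],"dr":[0,0,0],"hand":-1},{"linear":[-0.050,0.016,0],"dr":[0,0,0],"hand":-1},{"linear":[-0.062,0.023,0],"dr":[0,0,0],"hand":-1},{"linear":[-0.072,0.030,0],"dr":[0,0,0],"hand":-1},{"linear":[-0.082,0.039,0],"dr":[0,0,0],"hand":-1},{"linear":[-0.091,0.049,0],"dr":[0,0,0],"hand":-1},{"linear":[-0.099,0.060,0],"dr":[0,0,0],"hand":-1}]'
python3 loc.py
```

```text
t: 14.23
eef_pos: [0.5417, -0.0074, 0.1437]
tool_rot: [0.707, -0.706, 0.034, -0.037]
contact_force: [0.2, 1.3, 0.6]
gripper_width: 0.004
t 14.2333 local [-0.0151 -0.0314  0.1437] F local [0.1 1.3 0.6] w 0.0
tool in local
 [[ 1.     0.004 -0.   ]
 [ 0.     0.002  1.   ]
 [ 0.004 -1.     0.002]]
```

```bash
python3 -m crank '[{"linear":[-0.007,0.011,0],"dr":[0,0,0],"hand":-1},{"linear":[-0.013,0.023,0],"dr":[0,0,0],"hand":-1},{"linear":[-0.017,0.035,0],"dr":[0,0,0],"hand":-1},{"linear":[-0.020,0.046,0],"dr":[0,0,0],"hand":-1},{"linear":[-0.021,0.054,0],"dr":[0,0,0],"hand":-1},{"linear":[-0.022,0.060,0],"dr":[0,0,0],"hand":-1},{"linear":[-0.022,0.062,0],"dr":[0,0,0],"hand":-1},{"linear":[-0.022,0.062,0],"dr":[0,0,0],"hand":-1}]'
python3 loc.py
```

```text
t: 14.9
eef_pos: [0.5193, -0.0054, 0.0795]
tool_rot: [0.706, -0.706, 0.036, -0.036]
contact_force: [-0.7, -0.5, -0.7]
gripper_width: -0.001
t 14.9 local [-0.0376 -0.0317  0.0795] F local [-0.6 -0.6 -0.7] w -0.0
tool in local
 [[ 1.     0.001 -0.   ]
 [ 0.     0.     1.   ]
 [ 0.001 -1.     0.   ]]
```

Almost down, no force yet. Press down slowly until it bottoms.

```bash
python3 -m crank '[{"linear":[0,0.002,0],"dr":[0,0,0],"hand":-1},{"linear":[0,0.003,0],"dr":[0,0,0],"hand":-1},{"linear":[0,0.003,0],"dr":[0,0,0],"hand":-1}]'; python3 loc.py|head -1
python3 - <<'E'
from h import *
im=bot.read_camera("scene");w=bot.read_camera("wrist")
cv2.imwrite("pics/m7.png",np.hstack([cv2.resize(im[160:270,190:330],(440,346),interpolation=cv2.INTER_CUBIC),cv2.resize(w,(360,346))]))
E
```

```text
t: 15.15
eef_pos: [0.5197, -0.0055, 0.0774]
tool_rot: [0.706, -0.706, 0.036, -0.036]
contact_force: [-3.3, 0.7, 10.7]
gripper_width: 0.003
t 15.15 local [-0.0371 -0.0318  0.0774] F local [-3.4  0.4 10.7] w 0.0
```

View pics/m7.png

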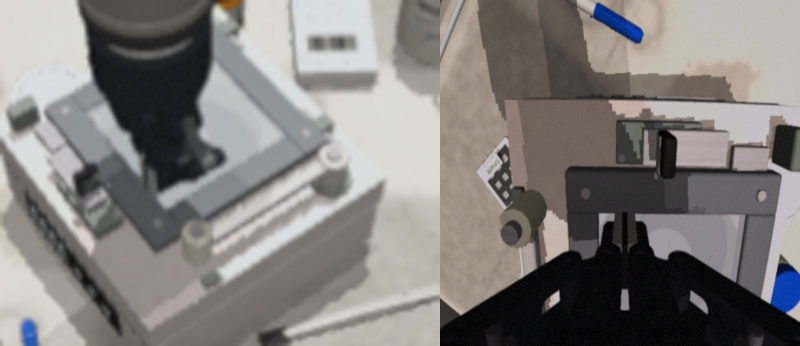

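Scene and wrist views show the lid flat, with the arm parked beside it. To be certain it is shut, I'll press again at the middle of the front bar.

```bash
python3 -m crank '[{"linear":[0,-0.015,0],"dr":[0,0,0],"hand":-1},{"linear":[-0.019,-0.015,0],"dr":[0,0,0],"hand":-1},{"linear":[-0.019,-0.015,0],"dr":[0,0,0],"hand":-1},{"linear":[-0.019,-0.007,0],"dr":[0,0,0],"hand":-1},{"linear":[-0.019,-0.003,0],"dr":[0,0,0],"hand":-1},{"linear":[-0.019,0,0],"dr":[0,0,0],"hand":-1},{"linear":[-0.019,0.001,0],"dr":[0,0,0],"hand":-1},{"linear":[-0.019,0.001,0],"dr":[0,0,0],"hand":-1}]'; python3 loc.py|head -1
```

```text
t: 15.92
eef_pos: [0.5004, -0.0034, 0.0769]
tool_rot: [0.707, -0.706, 0.036, -0.036]
contact_force: [-11.0, 1.6, 31.0]
gripper_width: 0.002
t 15.9167 local [-0.0566 -0.0317  0.0769] F local [-11.1   0.5  31. ] w 0.0
```

```bash
python3 -m crank '[{"linear":[0,-0.03,0],"dr":[0,0,0],"hand":-1},{"linear":[0,-0.07,0],"dr":[0,0,0],"hand":-1},{"linear":[-0.026,-0.07,-0.010],"dr":[0,0,0],"hand":-1},{"linear":[-0.026,-0.07,-0.010],"dr":[0,0,0],"hand":-1},{"linear":[-0.026,-0.045,-0.010],"dr":[0,0,0],"hand":-1},{"linear":[-0.026,-0.025,-0.010],"dr":[0,0,0],"hand":-1},{"linear":[-0.026,-0.015,-0.010],"dr":[0,0,0],"hand":-1},{"linear":[-0.026,-0.015,-0.010],"dr":[0,0,0],"hand":-1}]'; python3 loc.py|head -1
```

```text
t: 16.58
eef_pos: [0.4716, -0.0111, 0.0877]
tool_rot: [-0.706, 0.707, -0.037, 0.034]
contact_force: [-0.9, 0.6, -0.6]
gripper_width: 0.0
t 16.5833 local [-0.0844 -0.0422  0.0877] F local [-1.   0.5 -0.6] w 0.0
```

```bash
python3 -m crank '[{"linear":[0,0,0.008],"dr":[0,0,0],"hand":-1},{"linear":[0,0,0.016],"dr":[0,0,0],"hand":-1},{"linear":[0,0,0.024],"dr":[0,0,0],"hand":-1},{"linear":[0,0,0.032],"dr":[0,0,0],"hand":-1},{"linear":[0,0,0.032],"dr":[0,0,0],"hand":-1}]'; python3 loc.py|head -1
```

```text
t: 17.0
eef_pos: [0.4773, 0.0234, 0.0908]
tool_rot: [0.707, -0.706, 0.034, -0.035]
contact_force: [0.3, 0.3, 0.5]
gripper_width: 0.002
t 17.0 local [-0.0822 -0.0073  0.0908] F local [0.3 0.3 0.5] w 0.0
```

```bash
python3 -m crank '[{"linear":[0,0,0.008],"dr":[0,0,0],"hand":-1},{"linear":[0,0,0.013],"dr":[0,0,0],"hand":-1},{"linear":[0,0,0.017],"dr":[0,0,0],"hand":-1},{"linear":[0,0,0.019],"dr":[0,0,0],"hand":-1},{"linear":[0,0,0.019],"dr":[0,0,0],"hand":-1}]'; python3 loc.py|head -1
python3 - <<'E'
from h import *
P=[.5599,.0223,-.1018];c,s=np.cos(P[2]),np.sin(P[2]);L=np.array([[c,s,0],[-s,c,0],[0,0,1]])
im=bot.read_camera("wrist")
for d in bot.place_of("wrist","latch_tab")[:2]:print(d,(L@(watz(d["xy"],.125)-[P[0],P[1],0])).round(3))
E
```

```text
t: 17.42
eef_pos: [0.4783, 0.0406, 0.0901]
tool_rot: [0.706, -0.706, 0.036, -0.036]
contact_force: [0.5, 0.4, -0.5]
gripper_width: -0.002
t 17.4167 local [-0.0831  0.0099  0.0901] F local [ 0.4  0.5 -0.5] w -0.0
{'xy': [298.6, 259.3], 'score': 0.57} [-0.082  0.027  0.125]
```

```bash
python3 -m crank '[{"linear":[0,0,0.002],"dr":[0,0,0],"hand":-1},{"linear":[0,0,0.004],"dr":[0,0,0],"hand":-1},{"linear":[0,0,0.004],"dr":[0,0,0],"hand":-1}]'; python3 loc.py|head -1
```

```text
t: 17.77
eef_pos: [0.4784, 0.044, 0.09]
tool_rot: [-0.706, 0.706, -0.036, 0.036]
contact_force: [0.1, -0.6, -0.0]
gripper_width: 0.0
t 17.7667 local [-0.0833  0.0133  0.09  ] F local [ 0.1 -0.6 -0. ] w 0.0
```

```bash
python3 -m crank '[{"linear":[0,0,0.002],"dr":[0,0,0],"hand":-1},{"linear":[0,0,0.004],"dr":[0,0,0],"hand":-1},{"linear":[0,0,0.004],"dr":[0,0,0],"hand":-1}]'; python3 loc.py|head -1
python3 - <<'E'
from h import *
im=bot.read_camera("scene");w=bot.read_camera("wrist")
for d in bot.place_of("wrist","latch_tab")[:2]:print(d,watz(d["xy"],.125))
cv2.imwrite("pics/m8.png",np.hstack([cv2.resize(im[180:260,190:290],(432,346),interpolation=cv2.INTER_CUBIC),cv2.resize(w[150:330,170:370],(360,346))]))
E
```

```text
t: 18.02
eef_pos: [0.4784, 0.0448, 0.09]
tool_rot: [-0.705, 0.707, -0.037, 0.036]
contact_force: [-2.2, -9.3, 3.4]
gripper_width: 0.001
t 18.0167 local [-0.0833  0.0141  0.09  ] F local [-1.3 -9.5  3.4] w 0.0
{'xy': [296.5, 262.5], 'score': 0.78} [0.48301386 0.06154452 0.125     ]
```

View pics/m8.png

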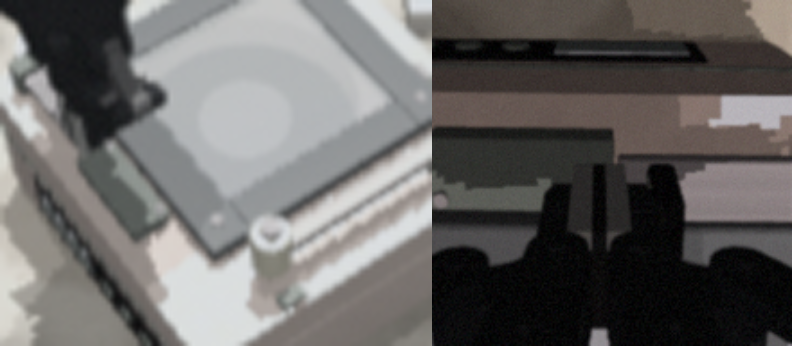

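The tab is against its keeper (9.5 N, no more travel). Now back off, rise clear and check.

```bash
python3 -m crank '[{"linear":[0,0,-0.012],"dr":[0,0,0],"hand":-1},{"linear":[0,-0.04,-0.012],"dr":[0,0,0],"hand":-1},{"linear":[0,-0.08,-0.012],"dr":[0,0,0],"hand":-1},{"linear":[0,-0.12,-0.012],"dr":[0,0,0],"hand":-1},{"linear":[0,-0.16,-0.012],"dr":[0,0,0],"hand":-1},{"linear":[0.0,-0.20,-0.012],"dr":[0,0,0],"hand":-1},{"linear":[0,-0.22,-0.012],"dr":[0,0,0],"hand":-1},{"linear":[0,-0.22,-0.012],"dr":[0,0,0],"hand":-1}]'; python3 loc.py|head -1
python3 - <<'E'
from h import *
P=[.5599,.0223,-.1018];c,s=np.cos(P[2]),np.sin(P[2]);L=np.array([[c,s,0],[-s,c,0],[0,0,1]])
im=bot.read_camera("scene");w=bot.read_camera("wrist")
for n,z in(("latch_tab",.125),("nozzle_head",.138),("lid_front",.109)):
  for cam,f in(("wrist",watz),("scene",lambda u,z:atz("scene",u,z))):
    for d in bot.place_of(cam,n)[:1]:print(n,cam,d,(L@(f(d["xy"],z)-[P[0],P[1],0])).round(3))
cv2.imwrite("pics/m9.png",np.hstack([cv2.resize(im[160:300,180:330],(400,373),interpolation=cv2.INTER_CUBIC),cv2.resize(w,(400,373))]))
E
```

```text
t: 18.83
eef_pos: [0.4807, 0.0363, 0.3154]
tool_rot: [0.708, -0.705, 0.033, -0.039]
contact_force: [0.5, 0.1, -0.4]
gripper_width: 0.003
t 18.8333 local [-0.0802  0.0059  0.3154] F local [ 0.5  0.2 -0.4] w 0.0
latch_tab wrist {'xy': [283.0, 168.9], 'score': 0.75} [-0.085  0.029  0.125]
latch_tab scene {'xy': [208.5, 204.1], 'score': 0.53} [-0.078  0.033  0.125]
nozzle_head wrist {'xy': [173.1, 196.2], 'score': 0.65} [-0.057 -0.095  0.138]
nozzle_head scene {'xy': [253.0, 234.0], 'score': 0.57} [-0.05  -0.095  0.138]
lid_front wrist {'xy': [258.3, 186.6], 'score': 0.73} [-0.061  0.     0.109]
lid_front scene {'xy': [224.4, 211.7], 'score': 0.92} [-0.056  0.005  0.109]
```

```bash
python3 -c "
from station import bot
print(bot.hand_in())"
```

```text
the job is handed in; nothing more can be done
None
```

The coater is set for spinning: dispense arm parked, lid shut, latch bolt home. I handed the job in with the clock just under 19 s of the 67 s allowed; no verdict was reported.

**Dispense arm:** My first sweep missed because the real fingertips sit about 30 mm above the reported TCP. I found that by a light touch on the deck (17.5 N), and the second, lower sweep pushed the arm to its stop, where it held against 9 N.

**Lid:** I pushed it round in steps of about 13 mm or less, roughly 1.3 rad/s by my planning. Pressed at the middle of its front bar, it stopped firmly at shut height under 31 N.

**Latch:** The bolt slid until it stopped against its keeper at 9.5 N.

**Last checks, with the gripper withdrawn:** readings are in the coater frame, in mm.

| Part | Expected | Wrist camera | Scene camera |
|---|---|---|---|
| Latch tab, y | +29 | +29 | +33 |
| Nozzle (x, y) | (-50, -96) | (-57, -95) | (-50, -95) |
| Lid front, x | -58 | -61 | -56 |

The two cameras disagree by up to 7 mm, and the force readings at the stops agree with all three parts being in place. I could not view the final picture because the 12-picture limit was used up, four over the planned eight. I never measured the bystanders again at the end; no move went near them.

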